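# Index the sole stand to its next station

### The job

Turn the sole stand on to its next station: pull up the spring plunger's black knob to free the pin, swing the arm counter-clockwise (seen from above) to the next hole, the one in the steel sector plate, finding it by feel, and let the pin drop fully home so that the stand is locked there. Be gentle: never force the arm sideways against a pin that sits in a hole, and do not press the knob down hard on the plate. Leave the pliers, hammer, can and spool where they are.

Things in the scene. Friction and masses are not known exactly. Their poses are not given: they have to be found in the camera images.
- stand: Fixed sole stand: grey round pedestal, 290 mm across, with a flat dark steel flange ring on it (radius 100 to 140 mm, top face 40 mm above the bench). Origin on its turning axis at bench level, z up, x towards the first hole. A separate pale steel sector plate is clamped on the flange: 4 mm thick, radius 103 to 137 mm, 52 degrees long plus at each end a ramp of 7 degrees up from the flange
- stand_axis (a point): The stand's upright turning axis, at the height of the flange's top face (40 mm above the bench). The pin runs on a circle of radius 120 mm about it. The next hole is in the middle of the sector plate; where that plate is clamped varies and is not measured: its hole lies 42 to 62 degrees counter-clockwise (seen from above) from the first hole, so its flat always covers 36 to 68 degrees
- first_hole (a point): Centre of the first hole's mouth in the flange's top face, where the pin sits at the start, 120 mm from the axis. Both holes are square, 11 mm wide along the pin's path, for a pin 8 mm thick with a round nose. There are no other holes that the pin can enter
- sole_mid (a point): Centre of the black sandal sole clamped on the aluminium turntable disc (radius 85 mm), on the turning axis, 74 mm above the bench. The sole is about 250 mm long, at right angles to the plunger arm, up to 86 mm wide; its top is 87 mm and the clamp's top 99 mm above the bench
- turntable (a joint): Angle of the turntable with its arm, rad, about the upright axis, counter-clockwise seen from above; 0 = arm over the first hole; stops at -0.15 and 1.5. It turns with a steady drag of about 2 N at the knob (about 5 N with the pin riding on the plate) and stays where it is left
- plunger (a joint): Lift of the spring plunger, m: 0 = pin fully home in a hole; 0.008 = pin's nose riding on the bare flange; 0.012 = riding on the sector plate; 0.018 = upper stop. A spring pushes it down with 7.5 N at 0 and 12 N at 0.018
- knob_center (a point): Centre of the plunger's pull knob: plain black upright cylinder, 26 mm in diameter, 22 mm tall, over an 18 mm steel barrel at the end of the turntable's arm (26 mm wide, top 63 mm above the bench), 120 mm from the axis. With the pin home its centre is 97 mm above the bench; it rises with the plunger and swings with the arm. In loosely opened fingers the spring can pull it down
- pin: The plunger's steel pin, 8 mm in diameter, round nose; origin on its axis at bench level when the pin is home, moving with the plunger. It points down from the arm; its nose reaches 8 mm below the flange's top face when home. It must not be loaded by more than 30 N by the flange or the sector plate
- pliers_center (a point): Bystander: pliers with orange grips lying on the bench, about 175 mm long, 16 mm high; point at the pivot, x axis to the jaws
- glue_mid (a point): Bystander: plain steel can, 72 mm in diameter, 85 mm tall; point at its centre
- thread_mid (a point): Bystander: wooden spool, 52 mm in diameter, 52 mm tall; point at its centre
- hammer_grip (a point): Bystander: hammer lying on the bench; point at its handle, head to +x

How it is judged (in metres and radians):
On the way, in this order (a step that is already met when the one before it is completed fails the run):
1. the plunger is pulled up clear of the first hole while the arm is still over it (value of joint plunger above 0.0075 m and value of joint turntable below 0.2 rad), for 0.05 s.
2. the turntable is swung counter-clockwise off the first hole by more than 0.4 rad (value of joint turntable above 0.4 rad), for 0.1 s.
At the end, for the whole second after the job is handed in: The pin is fully home (plunger lift under 2 mm) in the sector plate's hole (turntable angle between 0.65 and 1.17 rad), the turntable is at rest, and the robot has let go (value of joint plunger below 0.002 m and value of joint turntable between 0.65 and 1.17 rad and velocity of joint turntable between -0.02 and 0.02 rad/s); the robot touches nothing.
It fails at once if the pin is loaded with more than 30 N by the flange or the sector plate (contact force between pin and anything else above 30 N).
It fails at once if a bystander (pliers, can, spool or hammer) is moved by more than 30 mm (distance of any of pliers_center, glue_mid, thread_mid, hammer_grip from where it was at the start of the episode above 0.03 m).
It also fails if it takes over 54 s, if anything falls off the work surface, if the arm or the gripper's body presses on something with over 40 N, if the wrist force passes 120 N, or if a joint passes its speed limit or range.

### The arm

A 6-joint arm with a two-finger parallel gripper is mounted at the origin on the work surface. World frame = base frame: x ahead of the robot, y to its left, z up, the work surface at z = 0. Lengths are in mm, angles in rad, forces in N, time in s.
With the tool pointing down it reaches from about 275 to 1000 mm from the base axis. Payload 8.4 kg.
Tool frame: the origin (TCP) lies between the finger pads; the fingertips stand r.tips_ahead ahead of it and the grasp point (between the pads) lies 6 mm ahead of it (r.tips_ahead is the distance from the TCP to the fingertips, in mm); z points along the fingers, y is the line along which they close (so a half turn about z gives the same grasp; the last joint's range is limited). The gripper opens to 85 mm and grips with 20 to 120 N. Pads are 22 mm wide; open, the fingers measure 114 mm over their backs; the gripper's body (76 mm by 85 mm) begins 54 mm behind the grasp point. The pads swing forward as they close: fully open they stand 13 mm farther back than shut.
Start: joints at [1.201, 0.353, 1.633, -0, 1.155, -0.002], TCP at [224.726, 583.204, 256.281] pointing down, gripper open.
Joint ranges: [-2.63, 2.63], [-0.92, 2.1], [0.06, 2.66], [-1.3, 4.44], [0, 2.69], [-3.02, 3.02]. Speed limits (rad/s): [2.22, 2.22, 2.79, 3.14, 3.14, 3.14].

### API

Orientations are given as [roll, pitch, yaw] about the fixed x, y, z axes, in that order (R = Rz(yaw) Ry(pitch) Rx(roll)).
In Python, from rig import r gives the robot as it stands.
- The arm moves only by the tool carry_out, never from a script. Its arguments are lists of equal length, an entry for each row: "delta_pos": the shift along the tool's x, y, z in m, a list of three; "rot": the turn, a rotation vector about the tool's x, y, z in degrees, a list of three. A call has 1 to 8 rows; each row is the pose to reach, as a shift and turn from the pose commanded when the call began, along the tool's axes at that moment; what a row does not reach only later rows make up. A row lasts 1/8 s, in which the tool goes at most 62.5 mm and 10.7 degrees, less where a joint would pass 70% of its speed; a pose out of reach is approached as far as the arm can. A call with a gripper value outside its range is refused whole. "claw" is the finger opening in m, from 0 to 0.0854, set as the call begins (left out, the last holds). The fingers move at their own pace and stop on an object; "grip_force" is the grip in N (left out, the last holds). Time passes only in rows, so rows that repeat a pose let the fingers close. It gives the time, the measured TCP pose, the force, the opening and the grip force at its end, in the units of the state.
- r.sense(): the state, without advancing time (a new reading comes with each control period).
- r.grab_frame(name): name is "scene" or "top" or "wrist"; returns the picture (420x560x3 uint8, blue, green, red); there is no depth.
- r.camera_info(name): a dict with "fx", "fy", "cx", "cy" (pixels), "pose" (4x4, takes a point from camera to world coordinates); the wrist camera has in their place "hand_eye" (4x4, takes a point from camera to tool coordinates, whose origin is the TCP and whose axes are the flange's). Camera axes: x right, y down, z forward; pixel columns grow to the right and rows downward; lengths in mm; the calibration is good to about 2 mm. A picture is of the moment at which its call begins: read the wrist's pose just before it. camera_info takes no time and is no camera call.
- r.sign_off(): hands the job in; it is judged then, once.
Trained networks look in the newest picture that a camera, given by its name, has taken for a name from the list of things; names that differ only in an ending like _2 or _b are one class to them, and where a whole thing is asked for, a point or a joint stands for the part that bears it (a point fixed in the world has none). Each returns a list of dicts, best first, with "p" (0 to 1); they miss things now and then, are a little off and sometimes report something else, mostly with a low value. They report only what shows in the picture. A call takes as long as a camera call.
- r.recognise(thing, camera): "box" ([left, top, right, bottom] in pixels, round what is visible of it).
- r.cut_out(thing, camera): "mask" (420x560 bool, what is visible of it) and "box" ([left, top, right, bottom] in pixels, round what is visible of it).
The state is a dict: "clock": time; "qpos": joint angles; "qvel": joint speeds; "joint_efforts": joint torques, N m; "eef_pos": TCP position; "tcp_rot": TCP orientation; "contact_force": force on the tool from outside, world axes, zero at the start; "wrist_torque": the same for the moment, N m; "opening": opening from 0.0 (shut) to 1.0 (fully open); "grasp_force": force on a finger pad.
Only numpy, scipy, OpenCV 4.12 (cv2) and the standard library are available. Lean on these libraries where they do the work, as an engineer would, in place of code of your own. Each camera call takes 0.05 s, during which the arm holds its last target. There are 200 camera calls.

## Working session

There is one attempt and no reset: what is moved stays moved. The work goes in short steps, Python scripts to look and compute and a tool call to move; the robot and the scene stay as the last step left them, time stands still between calls to the robot, and variables do not carry over. Pictures are saved under pics/ and viewed, at most 10 in all, crops included, and the job is handed in when it is done.

Besides the shell and the picture viewer there is one more tool, called after ">>>" as a command line: name --argument value ..., lists and objects as JSON in quotes. carry_out: Moves the arm, as the interface text tells. Its arguments: {"type":"object","properties":{"delta_pos":{"type":"array","items":{"type":"array","items":{"type":"number"}}},"rot":{"type":"array","items":{"type":"array","items":{"type":"number"}}},"claw":{"type":"number"},"grip_force":{"type":"number"}},"required":["delta_pos","rot"]}

```bash
mkdir -p pics; ls; python3 - <<'E'
from rig import r
import cv2,numpy as np
print(r.sense(), r.tips_ahead)
ims=[]
for c in ["scene","top"]:
    im=r.grab_frame(c); cv2.imwrite(f"pics/{c}0.png",im)
    for t in ["knob_center","stand","sole_mid","first_hole","turntable"]:
        try:
            print(c,t,[(d['p'],np.round(d['box'])) for d in r.recognise(t,c)[:2]])
        except Exception as e: print(c,t,e)
    i=r.camera_info(c); print(i['fx'],i['cx'],i['cy'],np.round(i['pose'],3))
print(r.camera_info("wrist"))
E
```

```text
pics
{'clock': 0.0, 'qpos': array([ 1.20063264e+00,  3.53671196e-01,  1.63415712e+00,  1.79619216e-05,
        1.15523377e+00, -2.40657470e-03]), 'qvel': array([ 4.56079289e-04,  1.47908588e-03, -1.29707457e-03,  2.05348672e-03,
        7.00619102e-05, -3.70542139e-05]), 'joint_efforts': array([-1.21854133e-03, -6.05228233e+01, -3.42068875e+01,  8.03484068e-05,
        9.13031196e-03,  2.30349968e-06]), 'eef_pos': array([224.53244868, 582.77583298, 255.53744782]), 'tcp_rot': array([-3.14012327e+00, -1.99587245e-05,  2.77382826e+00]), 'contact_force': array([-0.25974867,  0.31834041,  0.59825374]), 'wrist_torque': array([ 0.0125958 ,  0.0509973 , -0.03517247]), 'grasp_force': 0.0, 'opening': 1.0038213791326815} 25.0
scene knob_center []
scene stand [(0.72, array([206., 189., 316., 299.])), (0.16, array([224., 189., 307., 268.]))]
scene sole_mid [(0.64, array([224., 185., 308., 269.]))]
scene first_hole [(0.75, array([207., 187., 318., 299.]))]
scene turntable [(0.67, array([220., 189., 307., 271.]))]
394.8760142819048 271.3890082363203 207.1977457232338 [[-1.210000e-01  8.400000e-01 -
[... 533 characters left out ...]
721137 [[ 1.200000e-02 -9.890000e-01  1.500000e-01  3.454150e+02]
 [-1.000000e+00 -1.500000e-02 -1.600000e-02  4.437200e+01]
 [ 1.800000e-02 -1.500000e-01 -9.890000e-01  1.423031e+03]
 [ 0.000000e+00  0.000000e+00  0.000000e+00  1.000000e+00]]
{'fx': 298.13686987670894, 'fy': 298.13686987670894, 'cx': 280.7609773058507, 'cy': 207.7355031447789, 'hand_eye': array([[-9.52388309e-04, -9.56637470e-01, -2.91279667e-01,
         7.34649086e+01],
       [ 9.99999546e-01, -9.06368327e-04, -2.92921147e-04,
         7.20068989e-01],
       [ 1.62126808e-05, -2.91279814e-01,  9.56637899e-01,
        -1.17775681e+02],
       [ 0.00000000e+00,  0.00000000e+00,  0.00000000e+00,
         1.00000000e+00]])}
```

```bash
python3 - <<'E'
import cv2,numpy as np
a=cv2.imread("pics/scene0.png")[150:330,150:390];b=cv2.imread("pics/top0.png")[110:290,160:400]
cv2.imwrite("pics/c0.png",np.vstack([cv2.resize(x,None,fx=1.65*2,fy=1.65*2,interpolation=cv2.INTER_CUBIC)[:594] for x in [a]]))
cv2.imwrite("pics/c1.png",cv2.resize(b,None,fx=3.3,fy=3.3,interpolation=cv2.INTER_CUBIC))
E
```

```text
(no output)
```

View pics/c0.png

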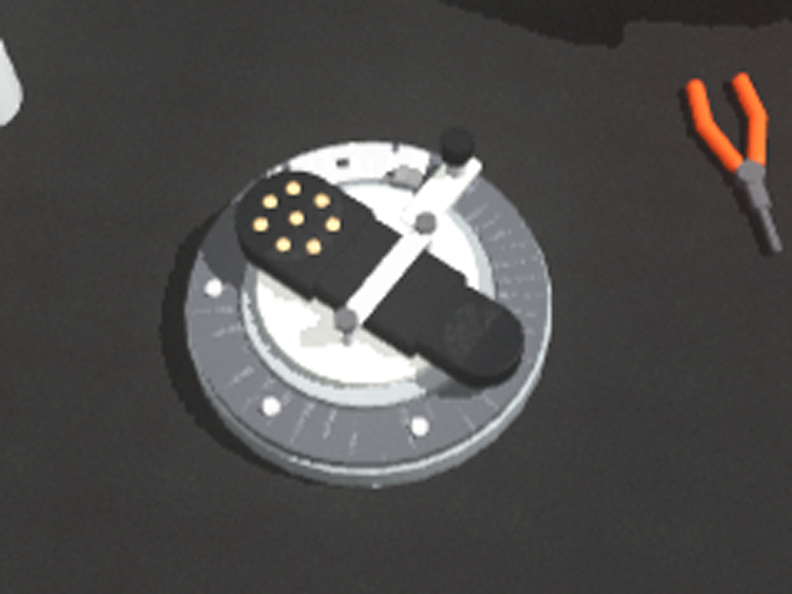

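View pics/c1.png

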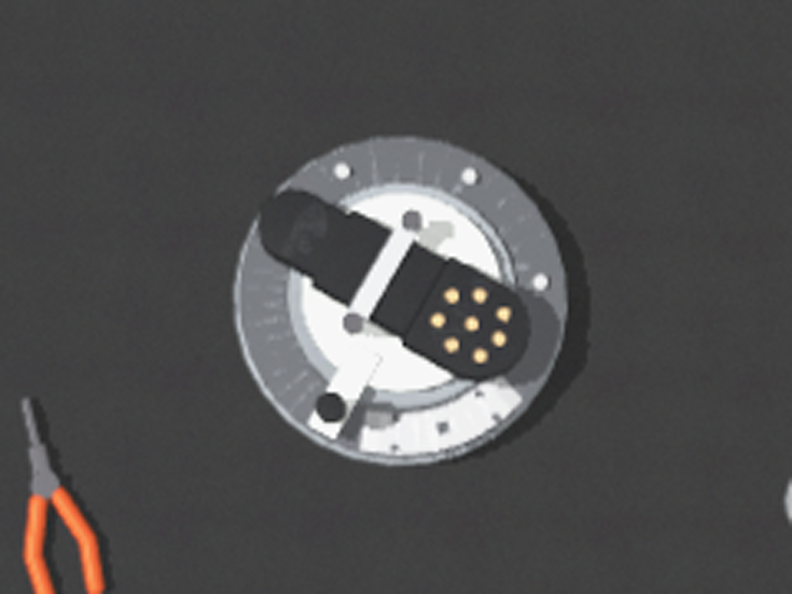

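View pics/top0.png

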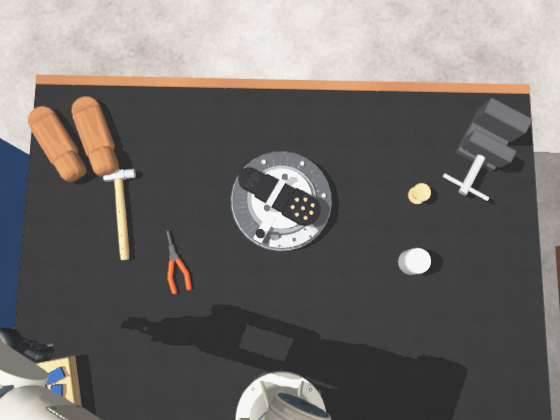

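Both views show the stand with its knob at top-view (260,233) and scene (289,194). The plate's dark square hole is also visible, at top (294,239) and scene (254,199). Next I'll turn these into positions.

```bash
cat > h.py <<'E'
from rig import r
import numpy as np, cv2
from scipy.spatial.transform import Rotation as R
def ray(c,u,v):
    i=r.camera_info(c); d=np.array([(u-i['cx'])/i['fx'],(v-i['cy'])/i['fy'],1])
    if c=="wrist":
        s=r.sense(); T=np.eye(4);T[:3,:3]=R.from_euler('xyz',s['tcp_rot']).as_matrix();T[:3,3]=s['eef_pos']; P=T@i['hand_eye']
    else: P=i['pose']
    return P[:3,3],P[:3,:3]@d
def at(c,u,v,z):
    o,d=ray(c,u,v); return (o+d*(z-o[2])/d[2])[:2]
E
python3 - <<'E'
from h import *
full=lambda u,v,o:(o[0]+u/3.3,o[1]+v/3.3)
T=lambda u,v,z:at("top",*full(u,v,(160,110)),z)
S=lambda u,v,z:at("scene",*full(u,v,(150,150)),z)
print("knobtop",T(330,406,108),S(458,137,108)) 
print("knob c",T(330,407,97),S(458,146,97))
print("hole",T(443,427,44),S(343,162,44))
print("sole/clamp centre",T(383,271,97),S(386,271,97))
# flange bolts: right-most etc; flange inner top circle
print("flange extremes",T(236,300,40),T(566,300,40),T(400,137,40),T(400,462,40))
E
```

```text
knobtop [495.77666551  62.87073003] [496.34562703  68.5972089 ]
knob c [496.21322622  63.01161361] [497.27573629  68.9624261 ]
hole [486.54624714 -32.38167309] [487.92183316 -25.93244064]
sole/clamp centre [609.99886242  21.09264648] [613.91181309  27.13526835]
flange extremes [593.98541855 146.09168161] [ 598.4126165  -138.04816594] [740.89411671   6.66552807] [456.64429      3.69318207]
```

```bash
cat >> h.py <<'E'
def delta(pos,yawdeg,cur=None,yaw0=None):
    s=r.sense(); p=np.array(cur if cur is not None else s['eef_pos']); y=s['tcp_rot'][2] if yaw0 is None else yaw0
    M=R.from_euler('xyz',[np.pi,0,y]).as_matrix()
    dy=(yawdeg-np.degrees(y)+180)%360-180
    return np.round(M.T@(np.array(pos)-p)/1000,4), round(-dy,2)
E
python3 -c "
from h import *
print(delta([496,65,200],150,[224.7,583.2,256.3]))"
```

```text
(array([-0.4395, -0.386 ,  0.0563]), np.float64(8.93))
```

>>> carry_out --delta_pos '[[-0.055,-0.0483,0.005],[-0.11,-0.0965,0.012],[-0.165,-0.145,0.02],[-0.22,-0.193,0.028],[-0.275,-0.2415,0.036],[-0.33,-0.29,0.044],[-0.385,-0.338,0.05],[-0.4395,-0.386,0.0563]]' --rot '[[0,0,2],[0,0,4],[0,0,6],[0,0,8],[0,0,9],[0,0,9],[0,0,9],[0,0,9]]' --claw 0.05 --grip_force 60

```text
clock: 1.6
eef_pos: [456.4, 140.5, 208.1]
tcp_rot: [3.141, 0.001, 2.617]
contact_force: [0.7, 0.7, 1.0]
opening: 0.587
grasp_force: 0.0
```

>>> carry_out --delta_pos '[[0,0,0],[0,0,0]]' --rot '[[0,0,0],[0,0,0]]'

```text
clock: 1.85
eef_pos: [455.5, 142.3, 208.0]
tcp_rot: [3.141, -0.0, 2.615]
contact_force: [0.3, 0.9, -1.3]
opening: 0.584
grasp_force: 0.0
```

```bash
python3 - <<'E'
from h import *
s=r.sense(); print(s['clock'],s['eef_pos'],s['tcp_rot'],s['opening'],s['qpos'])
im=r.grab_frame("wrist"); cv2.imwrite("pics/w1.png",im)
for t in ["knob_center","stand"]: print(t,[(d['p'],d['box']) for d in r.recognise(t,"wrist")[:2]])
E
```

```text
1.85 [455.47768758 142.3398366  207.95767097] [ 3.14142435e+00 -3.46640264e-04  2.61529807e+00] 0.5840098855196383 [ 2.99502043e-01  1.80755287e-01  1.98951325e+00  4.46790194e-04
  9.71435461e-01 -7.45251731e-01]
knob_center [(0.85, [230.7, 276.4, 240.5, 314.0])]
stand [(0.55, [128.8, 225.4, 336.9, 413.3])]
```

View pics/w1.png

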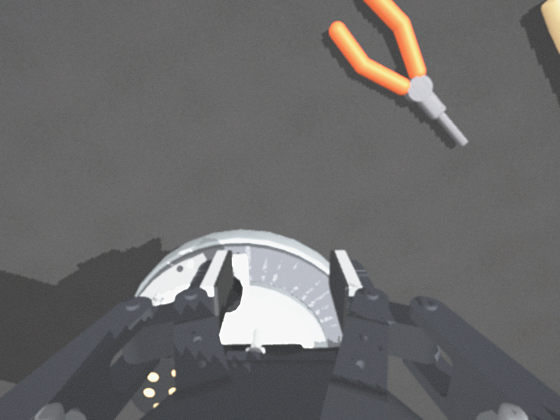

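The wrist view shows the knob partly hidden behind the left finger at about (233,295). The arm stopped short, so I'll finish the approach.

```bash
python3 -c "
from h import *
print(delta([496,66,170],150))"
```

```text
(array([-0.0742, -0.0468,  0.0381]), np.float64(0.03))
```

>>> carry_out --delta_pos '[[-0.037,-0.023,0.019],[-0.0742,-0.0468,0.038],[-0.0742,-0.0468,0.038],[-0.0742,-0.0468,0.038]]' --rot '[[0,0,0],[0,0,0],[0,0,0],[0,0,0]]'

```text
clock: 2.5
eef_pos: [496.0, 65.8, 170.0]
tcp_rot: [3.142, -0.0, 2.618]
contact_force: [-0.8, -0.2, -0.1]
opening: 0.586
grasp_force: 0.0
```

```bash
python3 - <<'E'
from h import *
s=r.sense(); print(s['clock'],s['eef_pos'],s['tcp_rot'])
im=r.grab_frame("wrist"); cv2.imwrite("pics/w2.png",im)
for d in r.cut_out("knob_center","wrist")[:2]:
    m=d['mask']; print(d['p'],d['box'],np.argwhere(m).mean(0)[::-1])
    u=(d['box'][0]+d['box'][2])/2;v=(d['box'][1]+d['box'][3])/2
    print(at("wrist",u,v,97))
E
```

```text
2.5 [495.98456582  65.75443283 170.01838869] [ 3.14153515e+00 -4.48877280e-04  2.61754401e+00]
0.67 [261.3, 210.2, 297.3, 257.0] [279.16978517 232.23700624]
[498.81612794  64.15874061]
```

View pics/w2.png

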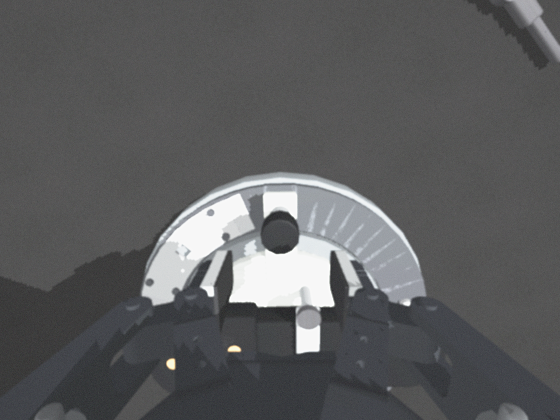

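The wrist view shows the knob top at (280,232), centred laterally between the fingers. The plate hole is at about (183,250). Next I'll descend.

>>> carry_out --delta_pos '[[-0.0016,0,0.03],[-0.0016,0,0.055],[-0.0016,0,0.067],[-0.0016,0,0.067],[-0.0016,0,0.067]]' --rot '[[0,0,0],[0,0,0],[0,0,0],[0,0,0],[0,0,0]]'

```text
clock: 3.22
eef_pos: [498.3, 64.2, 103.8]
tcp_rot: [3.141, 0.001, 2.617]
contact_force: [0.3, -0.2, 0.3]
opening: 0.586
grasp_force: 0.0
```

>>> carry_out --delta_pos '[[0,0,0],[0,0,0],[0,0,0],[0,0,0]]' --rot '[[0,0,0],[0,0,0],[0,0,0],[0,0,0]]' --claw 0.02 --grip_force 40

```text
clock: 3.72
eef_pos: [498.2, 63.9, 103.9]
tcp_rot: [3.141, 0.001, 2.616]
contact_force: [-1.3, 0.8, 7.0]
opening: 0.288
grasp_force: 38.9
```

```bash
python3 - <<'E'
from h import *
s=r.sense(); print(s)
im=cv2.imread("pics/w2.png")
# hole estimate from w2 pose
i=r.camera_info("wrist");T=np.eye(4);T[:3,:3]=R.from_euler('xyz',[np.pi,0,2.6175]).as_matrix();T[:3,3]=[496,65.75,170];P=T@i['hand_eye']
for u,v,z in [(183,250,44),(280,232,102),(280,188,40)]:
    d=P[:3,:3]@[(u-i['cx'])/i['fx'],(v-i['cy'])/i['fy'],1]; print(P[:3,3]+d*(z-P[2,3])/d[2])
c=im[170:320,120:300]; cv2.imwrite("pics/w2c.png",cv2.resize(c,None,fx=4,fy=4,interpolation=cv2.INTER_CUBIC))
E
```

```text
{'clock': 3.725, 'qpos': array([ 1.24550450e-01,  3.73796134e-01,  2.01701408e+00,  1.44019119e-04,
        7.49413684e-01, -9.21158389e-01]), 'qvel': array([2.01131769e-03, 7.71561286e-04, 6.17950772e-04, 1.82970514e-03,
       4.31570850e-04, 5.67792611e-05]), 'joint_efforts': array([-1.73716368e-01, -4.85177207e+01, -2.26359969e+01, -9.79775819e-02,
       -4.15717643e-01, -2.89460435e-02]), 'eef_pos': array([498.24067943,  63.92211509, 103.85238124]), 'tcp_rot': array([3.14068646e+00, 1.03050473e-03, 2.61639933e+00]), 'contact_force': array([-1.25705347,  0.8227541 ,  6.99066618]), 'wrist_torque': array([ 0.08218139,  0.27846542, -0.04455129]), 'grasp_force': 38.85488748550415, 'opening': 0.2882972946143543}
[487.30694338 -29.25449606  44.        ]
[496.05337195  66.00300388 102.        ]
[482.4601949   73.72277632  40.        ]
```

View pics/w2c.png

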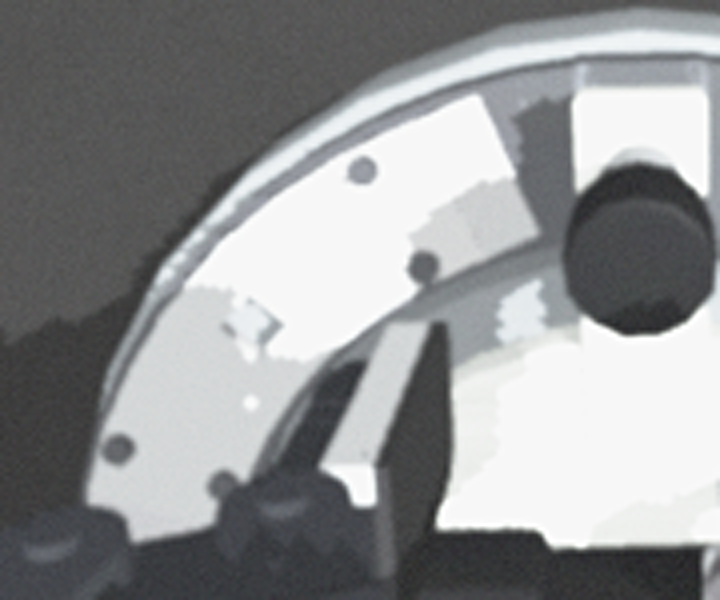

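The zoomed wrist view puts the hole at crop (252,322), which gives about 46.8° counter-clockwise in all three cameras. The grip is good, so I'll lift the plunger 15 mm.

>>> carry_out --delta_pos '[[0,0,-0.004],[0,0,-0.008],[0,0,-0.012],[0,0,-0.015],[0,0,-0.015],[0,0,-0.015]]' --rot '[[0,0,0],[0,0,0],[0,0,0],[0,0,0],[0,0,0],[0,0,0]]'

```text
clock: 4.47
eef_pos: [497.9, 63.8, 117.9]
tcp_rot: [3.141, 0.0, 2.617]
contact_force: [5.7, -1.0, -11.5]
opening: 0.288
grasp_force: 39.9
```

```bash
python3 - <<'E'
from h import *
s=r.sense(); print(s['clock'],s['eef_pos'],s['contact_force'],s['tcp_rot'])
# arc in tool frame, tool x = radial out at start yaw; centre at -x 120
p=s['eef_pos'];ax=np.array([602,5.3]);v=p[:2]-ax;print(np.linalg.norm(v),np.degrees(np.arctan2(v[1],v[0])))
y=s['tcp_rot'][2]; M=R.from_euler('xyz',[np.pi,0,y]).as_matrix()
v=v/np.linalg.norm(v)*120
for a in [3,7,11,15,19,23,27,31,35,38,41,42,43,44,45]:
    w=R.from_euler('z',a,degrees=True).as_matrix()[:2,:2]@v-v
    print(a,np.round(M.T@[w[0],w[1],0]/1000,4)[:2])
E
```

```text
4.475 [497.88003701  63.81538335 117.879797  ] [  5.65532786  -0.98613191 -11.52587986] [3.14144487e+00 4.36174646e-04 2.61673108e+00]
119.43624567617658 150.66402829638173
3 [-0.0002 -0.0063]
7 [-0.0011 -0.0146]
11 [-0.0025 -0.0229]
15 [-0.0045 -0.031 ]
19 [-0.007 -0.039]
23 [-0.0101 -0.0468]
27 [-0.0138 -0.0543]
31 [-0.0179 -0.0616]
35 [-0.0226 -0.0685]
38 [-0.0264 -0.0735]
41 [-0.0304 -0.0783]
42 [-0.0319 -0.0799]
43 [-0.0333 -0.0814]
44 [-0.0347 -0.0829]
45 [-0.0362 -0.0844]
```

>>> carry_out --delta_pos '[[-0.0002,-0.0063,0],[-0.0011,-0.0146,0],[-0.0025,-0.0229,0],[-0.0045,-0.031,0],[-0.007,-0.039,0],[-0.0101,-0.0468,0],[-0.0138,-0.0543,0],[-0.0138,-0.0543,0]]' --rot '[[0,0,-3],[0,0,-7],[0,0,-11],[0,0,-15],[0,0,-19],[0,0,-23],[0,0,-27],[0,0,-27]]'

```text
clock: 5.48
eef_pos: [483.3, 9.7, 118.1]
tcp_rot: [3.141, 0.002, 3.089]
contact_force: [6.5, 0.1, -11.9]
opening: 0.292
grasp_force: 40.0
```

```bash
python3 - <<'E'
from h import *
s=r.sense(); p=s['eef_pos']; print(s['clock'],p,s['contact_force'],s['tcp_rot'],s['wrist_torque'])
v=p[:2]-[602,5.3];print(np.linalg.norm(v),np.degrees(np.arctan2(v[1],v[0]))%360)
y=s['tcp_rot'][2]; M=R.from_euler('xyz',[np.pi,0,y]).as_matrix()
print("force tool",M.T@s['contact_force'])
for a in [4,8,12,14,16,18]:
    w=R.from_euler('z',a,degrees=True).as_matrix()[:2,:2]@v-v
    print(a,np.round(M.T@[w[0],w[1],0]/1000,4)[:2])
E
```

```text
5.475 [483.25529433   9.68492231 118.11783755] [  6.51966683   0.06646809 -11.90112525] [3.14144948e+00 1.76816347e-03 3.08879671e+00] [ 0.01124933 -1.06483147  0.16905255]
118.82563978006571 177.88518203046206
force tool [-6.50707483  0.41042754 11.90112525]
4 [-0.0004 -0.0083]
8 [-0.0014 -0.0165]
12 [-0.003  -0.0247]
14 [-0.004  -0.0287]
16 [-0.0051 -0.0327]
18 [-0.0064 -0.0366]
```

>>> carry_out --delta_pos '[[-0.0004,-0.0083,0],[-0.0014,-0.0165,0],[-0.003,-0.0247,0],[-0.004,-0.0287,0],[-0.0048,-0.0317,0],[-0.0048,-0.0317,0],[-0.0048,-0.0317,0]]' --rot '[[0,0,-4],[0,0,-8],[0,0,-12],[0,0,-14],[0,0,-15.5],[0,0,-15.5],[0,0,-15.5]]'

```text
clock: 6.35
eef_pos: [486.6, -21.7, 118.1]
tcp_rot: [-3.142, 0.002, -2.925]
contact_force: [6.8, 0.8, -11.8]
opening: 0.289
grasp_force: 40.2
```

>>> carry_out --delta_pos '[[0,0,0.0005],[0,0,0.001],[0,0,0.001]]' --rot '[[0,0,0],[0,0,0],[0,0,0]]'

```text
clock: 6.72
eef_pos: [486.7, -21.6, 117.2]
tcp_rot: [-3.141, 0.002, -2.925]
contact_force: [7.7, 0.6, -11.2]
opening: 0.292
grasp_force: 40.2
```

>>> carry_out --delta_pos '[[0,0,0.0005],[0,0,0.0005]]' --rot '[[0,0,0],[0,0,0]]'

```text
clock: 6.98
eef_pos: [486.6, -21.6, 116.7]
tcp_rot: [-3.141, 0.002, -2.925]
contact_force: [7.5, 2.0, -11.0]
opening: 0.29
grasp_force: 40.2
```

>>> carry_out --delta_pos '[[0,0,0.0004],[0,0,0.0004]]' --rot '[[0,0,0],[0,0,0]]'

```text
clock: 7.22
eef_pos: [486.6, -21.7, 116.3]
tcp_rot: [-3.141, 0.002, -2.925]
contact_force: [6.9, 2.1, -10.9]
opening: 0.29
grasp_force: 40.2
```

>>> carry_out --delta_pos '[[0,0,0.0004],[0,0,0.0004]]' --rot '[[0,0,0],[0,0,0]]'

```text
clock: 7.48
eef_pos: [486.7, -21.7, 115.9]
tcp_rot: [-3.141, 0.002, -2.925]
contact_force: [6.4, 1.5, -10.1]
opening: 0.287
grasp_force: 40.2
```

>>> carry_out --delta_pos '[[0,0,0.0002],[0,0,0.0002]]' --rot '[[0,0,0],[0,0,0]]'

```text
clock: 7.72
eef_pos: [486.6, -21.6, 115.8]
tcp_rot: [-3.141, 0.002, -2.925]
contact_force: [7.2, 0.8, -9.9]
opening: 0.291
grasp_force: 40.3
```

>>> carry_out --delta_pos '[[0,0,0.0003],[0,0,0.0003]]' --rot '[[0,0,0],[0,0,0]]'

```text
clock: 7.98
eef_pos: [486.7, -21.6, 115.6]
tcp_rot: [-3.141, 0.002, -2.925]
contact_force: [7.2, 1.2, -7.7]
opening: 0.292
grasp_force: 40.5
```

>>> carry_out --delta_pos '[[0,0,0.0003],[0,0,0.0003]]' --rot '[[0,0,0],[0,0,0]]'

```text
clock: 8.22
eef_pos: [486.7, -21.7, 115.4]
tcp_rot: [-3.141, 0.002, -2.925]
contact_force: [5.7, 2.1, -5.2]
opening: 0.292
grasp_force: 40.7
```

The pin now rests lightly on the plate. I'll open the fingers loosely.

>>> carry_out --delta_pos '[[0,0,0],[0,0,0],[0,0,0]]' --rot '[[0,0,0],[0,0,0],[0,0,0]]' --claw 0.03

```text
clock: 8.6
eef_pos: [485.2, -21.9, 114.9]
tcp_rot: [3.141, -0.0, -2.925]
contact_force: [-0.9, 0.6, -0.3]
opening: 0.35
grasp_force: 0.0
```

>>> carry_out --delta_pos '[[0,-0.0007,0],[0,-0.0014,0],[0,-0.0021,0],[0,-0.0028,0],[0,-0.0035,0],[0,-0.0035,0]]' --rot '[[0,0,-0.3],[0,0,-0.7],[0,0,-1],[0,0,-1.3],[0,0,-1.6],[0,0,-1.6]]'

```text
clock: 9.35
eef_pos: [486.3, -25.3, 114.8]
tcp_rot: [3.141, -0.0, -2.897]
contact_force: [-0.0, 2.1, -0.3]
opening: 0.353
grasp_force: 1.1
```

>>> carry_out --delta_pos '[[0,-0.0007,0],[-0.0001,-0.0014,0],[-0.0001,-0.002,0],[-0.0001,-0.002,0]]' --rot '[[0,0,-0.3],[0,0,-0.7],[0,0,-1],[0,0,-1]]'

```text
clock: 9.85
eef_pos: [486.9, -27.5, 114.9]
tcp_rot: [-3.141, 0.0, -2.879]
contact_force: [-0.2, 0.2, -0.7]
opening: 0.354
grasp_force: 0.0
```

>>> carry_out --delta_pos '[[0,-0.0007,0],[-0.0001,-0.0014,0],[-0.0001,-0.002,0],[-0.0001,-0.002,0]]' --rot '[[0,0,-0.3],[0,0,-0.7],[0,0,-1],[0,0,-1]]'

```text
clock: 10.35
eef_pos: [487.5, -29.2, 114.8]
tcp_rot: [-3.142, -0.0, -2.862]
contact_force: [-0.4, -0.5, -0.0]
opening: 0.355
grasp_force: 0.0
```

```bash
python3 - <<'E'
from h import *
im=r.grab_frame("wrist"); cv2.imwrite("pics/w3.png",cv2.resize(im[100:400,120:440],None,fx=2,fy=2))
E
```

```text
(no output)
```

View pics/w3.png

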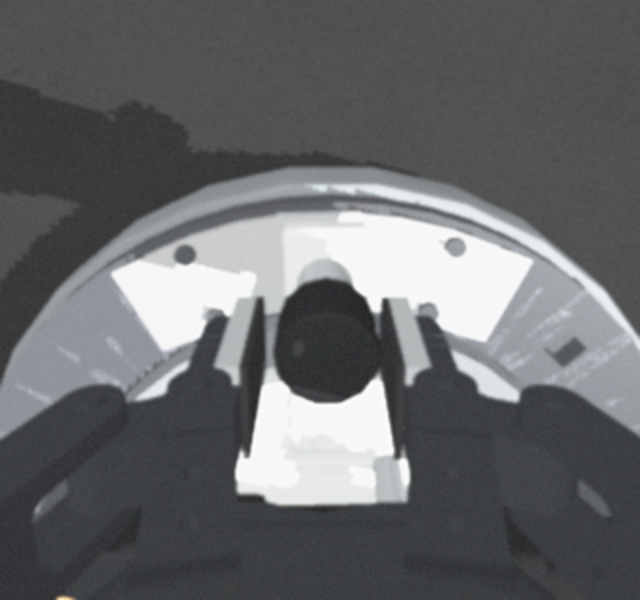

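The knob is about 105 px wide, from 275 to 380. That puts its top near z≈105, so it has dropped, and the arm sits over the middle of the plate, between bolts at 185 and 455. I'll open, retract and check from the fixed cameras.

>>> carry_out --delta_pos '[[0,0,0],[0,0,0],[0,0,-0.02],[0,0,-0.05],[0,0,-0.08],[0,0,-0.08]]' --rot '[[0,0,0],[0,0,0],[0,0,0],[0,0,0],[0,0,0],[0,0,0]]' --claw 0.045

```text
clock: 11.15
eef_pos: [488.9, -29.2, 196.8]
tcp_rot: [-3.14, 0.004, -2.862]
contact_force: [0.8, -0.0, -0.3]
opening: 0.527
grasp_force: 0.0
```

```bash
python3 - <<'E'
from h import *
s=r.sense(); print(s['clock'],s['eef_pos'],s['tcp_rot'],s['contact_force'])
im=r.grab_frame("wrist"); cv2.imwrite("pics/w4.png",cv2.resize(im[130:330,150:410],None,fx=3,fy=3,interpolation=cv2.INTER_CUBIC))
for d in r.cut_out("knob_center","wrist")[:2]:
    print(d['p'],d['box'])
E
```

```text
11.15 [488.87377775 -29.24044452 196.82785701] [-3.1401799   0.00400892 -2.86186024] [ 0.78520039 -0.04551792 -0.34182043]
0.86 [268.8, 198.2, 297.0, 234.5]
0.65 [174.7, 179.2, 411.0, 362.4]
```

View pics/w4.png

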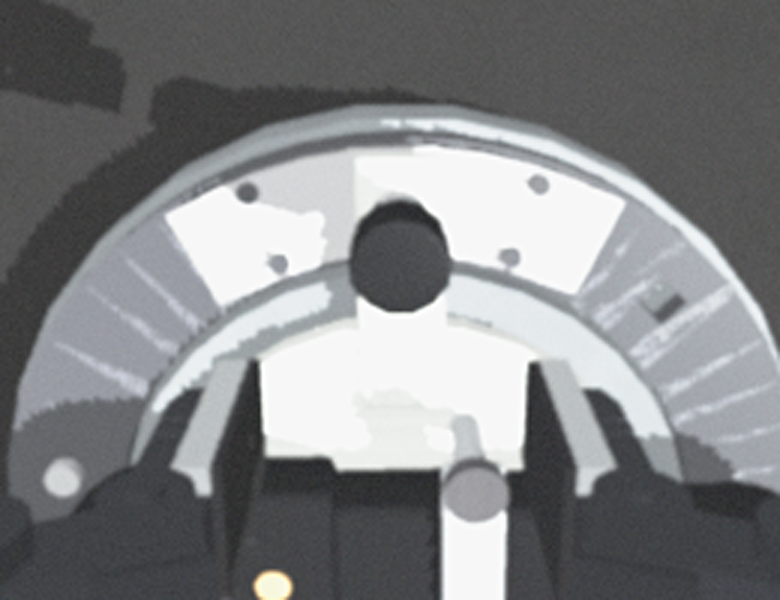

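The knob is 33 px wide here, and scaled from its known home view that matches fully down. I'll confirm it with a light touch of the shut fingertips on the knob's top, expected at TCP z≈133 if home.

>>> carry_out --delta_pos '[[0,0,0],[0,0,0],[0,0,0.01],[0,0,0.025],[0,0,0.04],[0,0,0.045],[0,0,0.045]]' --rot '[[0,0,0],[0,0,0],[0,0,0],[0,0,0],[0,0,0],[0,0,0],[0,0,0]]' --claw 0.0 --grip_force 20

```text
clock: 12.12
eef_pos: [487.2, -29.2, 149.2]
tcp_rot: [3.141, -0.001, -2.862]
contact_force: [0.3, -0.2, 1.0]
opening: 0.001
grasp_force: 0.0
```

>>> carry_out --delta_pos '[[0,0,0.002],[0,0,0.004],[0,0,0.005],[0,0,0.006],[0,0,0.007],[0,0,0.007]]' --rot '[[0,0,0],[0,0,0],[0,0,0],[0,0,0],[0,0,0],[0,0,0]]'

```text
clock: 12.88
eef_pos: [487.4, -29.2, 142.8]
tcp_rot: [3.142, -0.0, -2.862]
contact_force: [-0.2, -0.5, -0.5]
opening: -0.001
grasp_force: 0.0
```

>>> carry_out --delta_pos '[[0,0,0.001],[0,0,0.002],[0,0,0.003],[0,0,0.004],[0,0,0.004]]' --rot '[[0,0,0],[0,0,0],[0,0,0],[0,0,0],[0,0,0]]'

```text
clock: 13.5
eef_pos: [487.4, -29.2, 138.7]
tcp_rot: [3.142, -0.0, -2.862]
contact_force: [0.1, -0.3, -0.8]
opening: -0.004
grasp_force: 0.0
```

>>> carry_out --delta_pos '[[0,0,0.001],[0,0,0.002],[0,0,0.003],[0,0,0.003]]' --rot '[[0,0,0],[0,0,0],[0,0,0],[0,0,0]]'

```text
clock: 14.0
eef_pos: [487.4, -29.2, 135.7]
tcp_rot: [3.142, -0.0, -2.862]
contact_force: [0.3, -0.8, -0.2]
opening: -0.001
grasp_force: 0.0
```

>>> carry_out --delta_pos '[[0,0,0.0005],[0,0,0.001],[0,0,0.0015],[0,0,0.0015]]' --rot '[[0,0,0],[0,0,0],[0,0,0],[0,0,0]]'

```text
clock: 14.5
eef_pos: [487.4, -29.2, 134.3]
tcp_rot: [3.142, -0.0, -2.862]
contact_force: [0.3, -0.6, 0.4]
opening: -0.001
grasp_force: 0.0
```

>>> carry_out --delta_pos '[[0,0,0.0005],[0,0,0.001],[0,0,0.001]]' --rot '[[0,0,0],[0,0,0],[0,0,0]]'

```text
clock: 14.88
eef_pos: [487.4, -29.2, 133.3]
tcp_rot: [-3.142, -0.0, -2.862]
contact_force: [0.0, -0.4, 0.8]
opening: -0.003
grasp_force: 0.0
```

The tips are at z≈108.3 with no contact, so the knob is fully home. I'll back away and hand in.

>>> carry_out --delta_pos '[[0,0,-0.03],[0,0,-0.06],[0,0,-0.09],[0,0,-0.09],[0,0,-0.09]]' --rot '[[0,0,0],[0,0,0],[0,0,0],[0,0,0],[0,0,0]]'

```text
clock: 15.5
eef_pos: [487.1, -29.2, 222.7]
tcp_rot: [3.141, -0.001, -2.862]
contact_force: [0.0, 0.5, -0.7]
opening: 0.001
grasp_force: 0.0
```

```bash
python3 -c "
from rig import r
print(r.sense()['contact_force']); print(r.sign_off())"
```

```text
[ 0.01206526  0.54095388 -0.71774793]
the job is handed in; nothing more can be done
None
```

I turned the stand about 47° counter-clockwise to the sector plate's hole and handed the job in; a light touch check found the knob down at its home height, though the sign-off returned no verdict.

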